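# Complete the cartridge carrier and lift it level by its bail

## Robot

A 6-joint arm with a two-finger parallel gripper is mounted at the origin on a cart in front of the work surface, level with it; the furniture and walls round the work are solid. World frame = base frame: x ahead of the robot, y to its left, z up, the work surface at z = 0. Lengths are in m, angles in rad, forces in N, time in s.
With the tool pointing down it reaches from about 0.375 to 0.975 m from the base axis. Payload 3.8 kg.
Tool frame: the origin (TCP) lies where the fingers leave the gripper's body, on its centre line; the fingertips stand 73 mm ahead of it and the grasp point (between the pads) lies 54 mm ahead of it; z points along the fingers, y is the line along which they close (so a half turn about z gives the same grasp; the last joint's range is limited). The gripper opens to 85 mm and grips with 20 to 120 N. Pads are 22 mm wide; open, the fingers measure 114 mm over their backs; the gripper's body (76 mm by 85 mm) begins 54 mm behind the grasp point. The pads swing forward as they close: fully open they stand 13 mm farther back than shut.
Start: joints at [1.195, 0.264, 1.604, -0, 1.274, -0.037], TCP at [0.224, 0.637, 0.304] pointing down, gripper open.
Joint ranges: [-2.63, 2.63], [-0.94, 2.18], [0.31, 2.57], [-1.31, 4.45], [0, 2.66], [-2.55, 2.55]. Speed limits (rad/s): [2.57, 2.57, 3.14, 3.14, 3.14, 3.14].

## Interface

Orientations are given as a rotation vector (axis times angle).
In Python, from workcell import read_state, viewer, bot gives the robot as it stands.
- The arm moves only by the tool jog_arm, never from a script. Its argument "increments" is a list that holds one entry, the list of rows, each a list of 7 numbers: the shift along the tool's x, y, z in units of 30 mm (1.0 is 30 mm), then the turn, a rotation vector about the tool's x, y, z in units of 6 degrees (1.0 is 6 degrees), then the opening, from -1 (shut) to 1 (fully open). A call has exactly 5 rows; each row shifts and turns the commanded pose from where the row before left it, along the tool's axes as they then stand; what a row does not reach is not made up. A row lasts 1/12 s, in which the tool goes at most 41.7 mm and 7.16 degrees, less where a joint would pass 70% of its speed; a pose out of reach is approached as far as the arm can. A call is refused whole if a number of a shift passes 1 or a number of a turn 1, either way. A call with a gripper value outside its range is refused whole. The fingers move at their own pace and stop on an object; "force" is the grip in N (left out, the last holds). Time passes only in rows, so rows that do not move let the fingers close, or fill a call up. It gives the time, the measured TCP pose, the force, the opening and the grip force at its end, in the units of the state.
- read_state(): the state, without advancing time (a new reading comes with each control period).
- viewer.read_camera(name): name is "side" or "top" or "wrist"; returns (picture, depth): 480x640x3 uint8, blue, green, red; 480x640 float32, m along the optical axis (not along the pixel's ray), 0 where there is no reading.
- viewer.camera_params(name): a dict with "fx", "fy", "cx", "cy" (pixels), "R" (3x3) and "t" (3): a world point X has camera coordinates R X + t; the wrist camera has in their place "hand_eye" (4x4, takes a point from camera to tool coordinates, whose origin is the TCP and whose axes are the flange's). Camera axes: x right, y down, z forward; pixel columns grow to the right and rows downward; lengths in m; the calibration is good to about 2 mm. A picture is of the moment at which its call begins: read the wrist's pose just before it. camera_params takes no time and is no camera call.
- bot.finish_job(): hands the job in; it is judged then, once.
The state is a dict: "time": time; "q": joint angles; "joint_vel": joint speeds; "joint_torque": joint torques, N m; "tool_pos": TCP position; "tcp_rot": TCP orientation; "wrist_force": force on the tool from outside, world axes, zero at the start; "torque": the same for the moment, N m; "width": opening from 0.0 (shut) to 1.0 (fully open); "grip_force": force on a finger pad.
Only numpy, scipy, OpenCV 4.12 (cv2) and the standard library are available. Lean on these libraries where they do the work, as an engineer would, in place of code of your own. Each camera call takes 0.05 s, during which the arm holds its last target. There are 200 camera calls.

## Task

Put the loose valve cartridge with the blue flange into the carrier's empty socket, key in the slot like the other three, pressed fully home, and let go of it. Then swing the carrier's bail handle upright by its orange grip and lift the loaded carrier about ten centimetres clear of the worktop, keeping it level. Finish while still holding it by the orange grip, steady and level in the air with all four cartridges in their sockets; do not disturb the oil bottle, grease tub, orange ring, hex key and paint marker lying round the work.

Things in the scene. Friction and masses are not known exactly. Their poses are not given: they have to be found in the camera images.
- carrier: Loose carrier, 0.34 kg empty: aluminium deck 130 (x) x 172 (y) mm, top 10 mm above the underside; end brackets at y = +-83 rise to 72 mm. Origin: centre of underside; z up; the bail lies folded over the -x side. Four black sockets at x = +-35, y = +-45: tubes 36.6 mm inside, 47 outside, rim 32 mm above the underside, each with an 11 mm slot facing -x. Full, it hangs level by itself from the bail.
- bail (a joint): Bail angle about its pivot line (carrier's y direction, at carrier x = 0, z = 60 mm). 0: folded level towards carrier -x, on stops; 1.57: upright; 1.9: far stop. Swings almost freely, falls back if let go before upright. A U of 7 mm rod: arms 100 mm long at y = +-90, cross bar along y.
- bail_grip (a point): Centre of the orange grip in the middle of the cross bar: a tube 18 mm in diameter, 70 mm long along carrier y, 100 mm from the pivot line. It revolves freely on the bar, so fingers pointing down can hold it while the bail swings up. In the carrier frame: folded x = -100, z = 60 mm (35 mm clear of the deck's edge); upright x = 0, z = 160 mm.
- cartridge: Loose steel cartridge, 90 g, right of the carrier, any yaw. Origin: centre of underside; z up. Body dia 34 to 24 mm height, blue flange dia 42 to 30 mm, cone to 36 mm, then a spindle 12 x 12 mm square (flats face x and y) to 68 mm: grip there. A blue key 7 mm wide sticks out along +x to 26 mm from the axis. Home: foot on socket floor, its +x along carrier -x; key off slot: 16 mm high.
- cartridge_key (a point): Point on the cartridge's underside plane below its key, 23.5 mm from its axis along its +x.
- nest_4 (a point): Centre of the socket floor (deck top) of the empty socket, at x = +35, y = -45 mm of the carrier (rear right as seen from the robot).
- nest_4_slot (a point): Point on the deck in the slot of the empty socket, 23.5 mm from the socket's axis along the carrier's -x: the key point belongs over it.
- cartridge_1: The same kind of cartridge as cartridge (90 g), standing home in its socket with its key in the slot. Origin: centre of its underside; z up through the spindle.
- nest_1 (a point): Centre of the socket floor (deck top) of the front left socket, which holds cartridge_1 from the start.
- cartridge_2: The same kind of cartridge as cartridge (90 g), standing home in its socket with its key in the slot. Origin: centre of its underside; z up through the spindle.
- nest_2 (a point): Centre of the socket floor (deck top) of the front right socket, which holds cartridge_2 from the start.
- cartridge_3: The same kind of cartridge as cartridge (90 g), standing home in its socket with its key in the slot. Origin: centre of its underside; z up through the spindle.
- nest_3 (a point): Centre of the socket floor (deck top) of the rear left socket, which holds cartridge_3 from the start.
- oil_bottle: White oil dropper bottle with a red tip, diameter 37, 126 mm tall, standing. Origin: centre of the underside. Leave it alone.
- grease_tub: Grey tub with a yellow screw lid, diameter 66, 42 mm tall. Origin: centre of the underside. Leave it alone.
- spare_ring: Spare orange ring lying flat, 70 mm across, 12 mm thick. Origin: centre of the underside. Leave it alone.
- hex_key: Black hex key lying flat, 35 x 113 x 7 mm, long arm along its y. Leave it alone.
- paint_marker: White paint marker with a black cap lying flat, 128 mm long along its y, diameter 13. Leave it alone.
Mind the look-alikes: they are no part of the job. Leave any green or turquoise look-alike of the cartridge alone.

How it is judged:
By the outcome, as a careful person would: the job done as asked, in the order asked, and still so for the second after the job is handed in, while the arm keeps its last pose, push and grip.
It also fails if it takes over 58 s, if anything falls off the work surface, if the arm or the gripper's body presses on something with over 40 N, if the wrist force passes 120 N, or if a joint passes its speed limit or range.

## Working session

There is one attempt and no reset: what is moved stays moved. The work goes in short steps, Python scripts to look and compute and a tool call to move; the robot and the scene stay as the last step left them, time stands still between calls to the robot, and variables do not carry over. Pictures are saved under pics/ and viewed, at most 10 in all, crops included, and the job is handed in when it is done.

Besides the shell and the picture viewer there is one more tool, called after "Emit:" in YAML: its name, and indented under it one key for each argument. jog_arm: Moves the arm, as the interface text tells. Its arguments: {"type":"object","properties":{"increments":{"type":"array","items":{"type":"array","items":{"type":"array","items":{"type":"number"}}}},"force":{"type":"number"}},"required":["increments"]}

```bash
mkdir -p pics; ls
cat > h.py <<'E'
import numpy as np, cv2
from scipy.spatial.transform import Rotation as Ro
from workcell import read_state, viewer, bot
def grab(n):
    s=read_state(); im,d=viewer.read_camera(n); p=viewer.camera_params(n)
    if 'R' in p: R=np.array(p['R']).T; t=-R@np.array(p['t'])
    else:
        H=np.array(p['hand_eye']); Rt=Ro.from_rotvec(s['tcp_rot']).as_matrix()
        R=Rt@H[:3,:3]; t=Rt@H[:3,3]+np.array(s['tool_pos'])
    v,u=np.mgrid[:480,:640]
    X=np.stack([(u-p['cx'])/p['fx']*d,(v-p['cy'])/p['fy']*d,d],-1)@R.T+t
    X[d==0]=np.nan
    return im,d,X
E
python3 - <<'E'
from h import *
for n in('top','side'):
    im,d,X=grab(n); cv2.imwrite(f'pics/{n}0.png',im); np.save(f'{n}0.npy',X)
s=read_state(); print(s)
E
```

```text
pics
{'time': 0.1, 'q': array([ 1.19506620e+00,  2.64650528e-01,  1.60527527e+00,  1.38218292e-05,
        1.27372023e+00, -3.68864805e-02]), 'joint_vel': array([ 0.00029311, -0.00262135, -0.00206986, -0.00124498,  0.00164886,
        0.00017076]), 'joint_torque': array([ 9.72065573e-05, -5.16700530e+01, -3.68592453e+01, -2.36440593e-05,
        6.11861207e-03,  3.55131237e-05]), 'tool_pos': array([0.22416078, 0.63612424, 0.30268434]), 'tcp_rot': array([-0.52964464, -3.09618266,  0.00315234]), 'wrist_force': array([-0.63463329,  0.48035339,  0.50279035]), 'torque': array([-0.01593314,  0.02835721, -0.01727997]), 'grip_force': 0.0, 'width': 0.993779293720861}
```

View pics/top0.png

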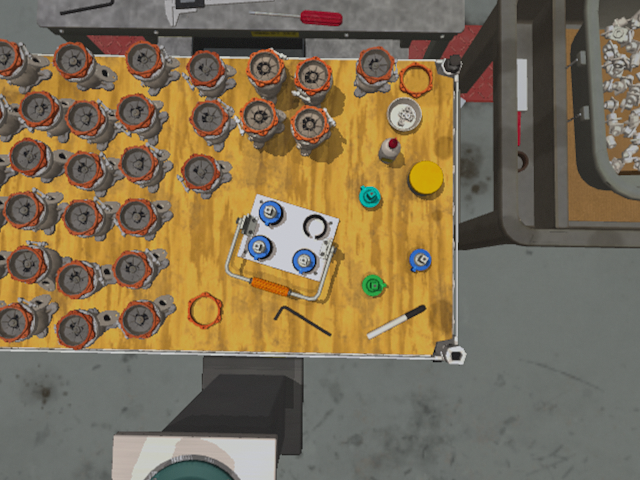

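View pics/side0.png

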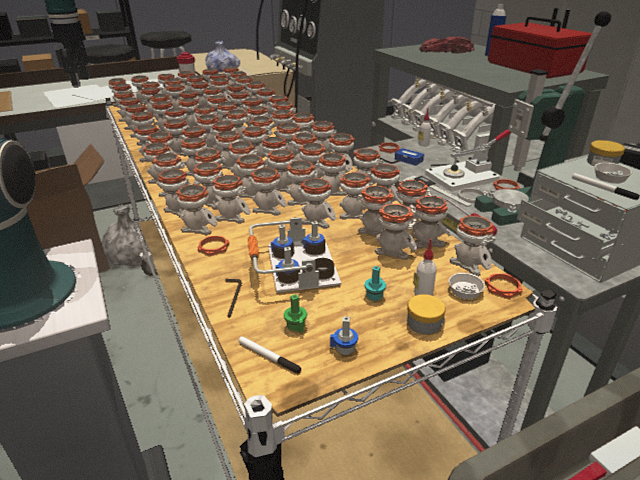

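The top view shows the loose blue cartridge at about (421,260), the empty socket at (315,226), the orange grip at (270,286), and the green and turquoise look-alikes at (374,285) and (370,196). Next I'll measure these.

Run:
```python
from h import *
im=cv2.imread('pics/top0.png'); X=np.load('top0.npy'); h=cv2.cvtColor(im,cv2.COLOR_BGR2HSV)
p=viewer.camera_params('top'); print(p['fx'], -np.array(p['R']).T@p['t'])
def m(lo,hi,box,zr=(0.01,.3)):
    u0,v0,u1,v1=box; k=np.zeros((480,640),bool); k[v0:v1,u0:u1]=1
    return k&(cv2.inRange(h,lo,hi)>0)&(X[...,2]>zr[0])&(X[...,2]<zr[1])
for n,b in dict(loose=(400,240,440,280),fl=(255,195,285,228),ff=(245,234,274,262),fr=(290,247,320,275)).items():
    k=m((100,100,50),(130,255,255),b,(.02,.06)); P=X[k]
    c,r=cv2.minEnclosingCircle(P[:,:2].astype(np.float32)); print(n,k.sum(),P.mean(0).round(4),np.round(c,4),round(r,4))
    v0,u0,v1,u1=b[1],b[0],b[3],b[2]; S=X[v0:v1,u0:u1].reshape(-1,3); S=S[S[:,2]>np.nanmedian(P[:,2])+.015]; print('  spindle',len(S),S.mean(0).round(4))
k=m((5,150,100),(18,255,255),(240,270,300,305),(.03,.12)); P=X[k]; print('grip',k.sum(),P.mean(0).round(4),P[:,2].max())
q=P[:,:2]-P[:,:2].mean(0); w=np.linalg.svd(q)[2][0]; print('dir',w,np.ptp(q@w))
# deck
D=X[185:290,220:345].reshape(-1,3); hh=h[185:290,220:345].reshape(-1,3); D=D[(D[:,2]>.005)&(D[:,2]<.016)&(hh[:,1]<50)]
r=cv2.minAreaRect(D[:,:2].astype(np.float32)); print('deck',len(D),r,D[:,2].mean())
for n,(u,v) in dict(oil=(391,143),tub=(426,178),green=(374,285),turq=(370,196),marker1=(370,336),marker2=(424,308),hex1=(278,312),hex2=(329,334)).items(): print(n,X[v,u].round(3))
```

```text
504.0688557698531 [ 0.47591828 -0.24520086  1.00186404]
loose 214 [ 0.5021 -0.4297  0.0302] [ 0.5007 -0.4305] 0.0227
  spindle 60 [ 0.5037 -0.4302  0.0648]
fl 255 [ 0.5872 -0.1408  0.0397] [ 0.5868 -0.1398] 0.0232
  spindle 53 [ 0.5883 -0.1422  0.0757]
ff 256 [ 0.5207 -0.1214  0.0397] [ 0.5197 -0.121 ] 0.0234
  spindle 51 [ 0.5216 -0.123   0.0765]
fr 257 [ 0.4958 -0.2076  0.0396] [ 0.4947 -0.2082] 0.023
  spindle 47 [ 0.4973 -0.2087  0.077 ]
grip 384 [ 0.4475 -0.1476  0.0671] 0.07287626892352717
dir [-0.27974451 -0.96007448] 0.07205024256479162
deck 3854 ((0.543055534362793, -0.17454609274864197), (0.17213696241378784, 0.12892119586467743), 73.97280883789062) 0.010600989950621288
oil [ 0.711 -0.364  0.098]
tub [ 0.659 -0.439  0.042]
green [ 0.453 -0.34   0.067]
turq [ 0.618 -0.33   0.067]
marker1 [ 0.353 -0.338  0.015]
marker2 [ 0.409 -0.443  0.013]
hex1 [ 0.395 -0.158  0.008]
hex2 [ 0.354 -0.259  0.004]
```

Emit:
jog_arm:
  increments:
    - [[-0.83,-0.85,0,0,0,0,1],[-0.83,-0.85,0,0,0,0,1],[-0.83,-0.85,0,0,0,0,1],[-0.83,-0.85,0,0,0,0,1],[-0.83,-0.85,0,0,0,0,1]]

```text
time: 0.52
tool_pos: [0.2995, 0.4733, 0.3032]
tcp_rot: [-0.529, -3.096, 0.002]
wrist_force: [0.9, 0.5, -0.3]
width: 1.0
grip_force: 0.0
```

Emit:
jog_arm:
  increments:
    - [[-0.83,-0.85,0,0,0,0,1],[-0.83,-0.85,0,0,0,0,1],[-0.83,-0.85,0,0,0,0,1],[-0.83,-0.85,0,0,0,0,1],[-0.83,-0.85,0,0,0,0,1]]

```text
time: 0.93
tool_pos: [0.3745, 0.3116, 0.3035]
tcp_rot: [-0.529, -3.096, 0.001]
wrist_force: [0.5, 0.5, -0.3]
width: 0.997
grip_force: 0.0
```

Emit:
jog_arm:
  increments:
    - [[-0.83,-0.85,0,0,0,0,1],[-0.83,-0.85,0,0,0,0,1],[-0.83,-0.85,0,0,0,0,1],[-0.83,-0.85,0,0,0,0,1],[-0.83,-0.85,0,0,0,0,1]]

```text
time: 1.35
tool_pos: [0.4495, 0.15, 0.3036]
tcp_rot: [-0.529, -3.096, 0.0]
wrist_force: [0.0, 1.5, -0.3]
width: 1.001
grip_force: 0.0
```

Emit:
jog_arm:
  increments:
    - [[-0.4,-0.88,0.08,0,0,0,1],[-0.4,-0.88,0.08,0,0,0,1],[-0.4,-0.88,0.08,0,0,0,1],[-0.4,-0.88,0.08,0,0,0,1],[-0.4,-0.88,0.08,0,0,0,1]]

```text
time: 1.77
tool_pos: [0.4617, 0.0059, 0.2914]
tcp_rot: [-0.53, -3.096, 0.0]
wrist_force: [0.2, -0.6, 0.1]
width: 1.003
grip_force: 0.0
```

Emit:
jog_arm:
  increments:
    - [[-0.4,-0.88,0.08,0,0,0,1],[-0.4,-0.88,0.08,0,0,0,1],[-0.4,-0.88,0.08,0,0,0,1],[-0.4,-0.88,0.08,0,0,0,1],[-0.4,-0.88,0.08,0,0,0,1]]

```text
time: 2.18
tool_pos: [0.4745, -0.1385, 0.2794]
tcp_rot: [-0.53, -3.096, -0.0]
wrist_force: [0.5, 1.3, 1.2]
width: 1.001
grip_force: 0.0
```

Emit:
jog_arm:
  increments:
    - [[-0.4,-0.88,0.08,0,0,0,1],[-0.4,-0.88,0.08,0,0,0,1],[-0.4,-0.88,0.08,0,0,0,1],[-0.4,-0.88,0.08,0,0,0,1],[-0.4,-0.88,0.08,0,0,0,1]]

```text
time: 2.6
tool_pos: [0.4872, -0.2829, 0.2672]
tcp_rot: [-0.53, -3.096, -0.001]
wrist_force: [0.1, -0.2, 0.3]
width: 0.998
grip_force: 0.0
```

Emit:
jog_arm:
  increments:
    - [[-0.4,-0.88,0.08,0,0,0,1],[-0.4,-0.88,0.08,0,0,0,1],[-0.4,-0.88,0.08,0,0,0,1],[-0.4,-0.88,0.08,0,0,0,1],[0,0,0,0,0,0,1]]

```text
time: 3.02
tool_pos: [0.4974, -0.4016, 0.2571]
tcp_rot: [-0.534, -3.096, 0.003]
wrist_force: [-0.5, -0.0, 0.6]
width: 1.002
grip_force: 0.0
```

```bash
cat >> h.py <<'E'
def tool_delta(target,s=None):
    s=s or read_state(); Rt=Ro.from_rotvec(s['tcp_rot']).as_matrix()
    return Rt.T@(np.array(target)-s['tool_pos'])/.03
def yaw(s=None): # angle of tool y, deg
    s=s or read_state(); a=Ro.from_rotvec(s['tcp_rot']).as_matrix()[:,1]; return np.degrees(np.arctan2(a[1],a[0]))
E
python3 - <<'E'
from h import *
im,d,X=grab('wrist'); cv2.imwrite('pics/w1.png',im); np.save('w1.npy',X)
print(viewer.camera_params('wrist')); print(yaw(),read_state()['q'])
E
```

```text
{'fx': 425.13152365445325, 'fy': 425.13152365445325, 'cx': 327.5872803528829, 'cy': 241.43682479008694, 'hand_eye': array([[ 5.56767531e-04, -9.62273240e-01, -2.72084365e-01,
         6.81865466e-02],
       [ 9.99999689e-01,  3.83684844e-04,  6.89336561e-04,
        -1.26408128e-04],
       [-5.58935479e-04, -2.72084664e-01,  9.62273154e-01,
        -6.97400323e-02],
       [ 0.00000000e+00,  0.00000000e+00,  0.00000000e+00,
         1.00000000e+00]])}
70.42315887430291 [-7.15469501e-01  2.27069478e-01  1.73745021e+00 -3.66934907e-04
  1.17834871e+00 -1.94444504e+00]
```

View pics/w1.png

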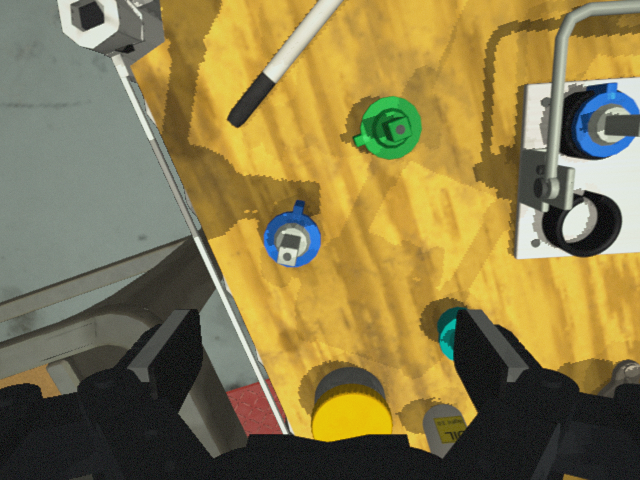

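The wrist view shows the loose blue cartridge at (292,238) with its key pointing to (300,207). The empty socket is at (583,222).

Run:
```python
from h import *
from scipy.optimize import least_squares
im=cv2.imread('pics/w1.png'); X=np.load('w1.npy'); h=cv2.cvtColor(im,cv2.COLOR_BGR2HSV)
k=(cv2.inRange(h,(100,100,50),(130,255,255))>0); k[:,:250]=0;k[:,335:]=0;k[:190]=0;k[285:]=0
P=X[k]; P=P[(P[:,2]>.003)&(P[:,2]<.034)]; print(len(P),P.mean(0))
hull=cv2.convexHull(P[P[:,2]>.02][:,:2].astype(np.float32))[:,0]
f=least_squares(lambda p:np.linalg.norm(hull-p[:2],axis=1)-.021,[.503,-.43],loss='soft_l1',f_scale=.001).x; print('flange centre',f)
S=X[205:275,262:325].reshape(-1,3); S=S[S[:,2]>.0655]; print('spindle top',len(S),S.mean(0)); 
s=S[:,:2].astype(np.float32); print(cv2.minAreaRect(s))
T=X[205:275,262:325].reshape(-1,3); T=T[(T[:,2]>.04)]; print('spindle all',cv2.minAreaRect(T[:,:2].astype(np.float32)))
r=np.linalg.norm(P[:,:2]-f,axis=1); K=P[r>.0225]; kd=K[:,:2].mean(0)-f; print('key',len(K),K[:,2].mean(),np.degrees(np.arctan2(kd[1],kd[0])),r.max())
# socket 4 rim
v=X[180:265,535:630].reshape(-1,3); hh=im[180:265,535:630].reshape(-1,3).max(1)
R=v[(v[:,2]>.029)&(v[:,2]<.035)&(hh<70)]; print('rim',len(R),cv2.minEnclosingCircle(R[:,:2].astype(np.float32)),R[:,:2].mean(0))
```

```text
1373 [ 0.4981733  -0.42874215  0.02916875]
flange centre [ 0.5013913  -0.43107745]
spindle top 342 [ 0.50219896 -0.43159309  0.06758622]
((0.502549409866333, -0.43185338377952576), (0.011899583972990513, 0.012498181313276291), 58.658729553222656)
spindle all ((0.5024706721305847, -0.4318031966686249), (0.01195096131414175, 0.012661808170378208), 58.92855453491211)
key 74 0.022212990641181454 147.9757960576791 0.02500707103245755
rim 1165 ((0.5546638369560242, -0.2364906668663025), 0.03497455641627312) [ 0.56493956 -0.22785486]
```

Emit:
jog_arm:
  increments:
    - [[0,0,0,0,0,1,0],[0,0,0,0,0,1,0],[0,0,0,0,0,1,0],[0,0,0,0,0,1,0],[0,0,0,0,0,1,0]]

```text
time: 3.48
tool_pos: [0.4976, -0.3958, 0.2579]
tcp_rot: [-1.319, -2.85, -0.001]
wrist_force: [0.5, -0.8, 0.4]
width: 0.5
grip_force: 0.0
```

Emit:
jog_arm:
  increments:
    - [[0,0,0,0,0,1,0],[0,0,0,0,0,1,0],[0,0,0,0,0,1,0],[0,0,0,0,0,1,0],[0,0,0,0,0,1,0]]

```text
time: 3.9
tool_pos: [0.4977, -0.3957, 0.258]
tcp_rot: [-2.011, -2.412, -0.001]
wrist_force: [-0.0, -0.2, -0.8]
width: 0.5
grip_force: 0.0
```

Emit:
jog_arm:
  increments:
    - [[0,0,0,0,0,1,0],[0,0,0,0,0,1,0],[0,0,0,0,0,1,0],[0,0,0,0,0,1,0],[0,0,0,0,0,1,0]]

```text
time: 4.32
tool_pos: [0.4977, -0.3957, 0.258]
tcp_rot: [-2.567, -1.809, -0.0]
wrist_force: [-0.2, -1.0, -0.0]
width: 0.498
grip_force: 0.0
```

Emit:
jog_arm:
  increments:
    - [[0,0,0,0,0,1,0],[0,0,0,0,0,0.95,0],[0,0,0,0,0,0,0],[0,0,0,0,0,0,0],[0,0,0,0,0,0,0]]

```text
time: 4.73
tool_pos: [0.4978, -0.3964, 0.2582]
tcp_rot: [-2.733, -1.548, 0.0]
wrist_force: [0.0, 0.8, 0.0]
width: 0.501
grip_force: 0.0
```

Run:
```python
from h import *
s=read_state(); print(yaw(s),s['q'],tool_delta([.5022,-.4317,.112],s),s['width'])
```

```text
-30.943005303743 [-7.11763485e-01  2.23260171e-01  1.73998350e+00  1.37659115e-04
  1.17886482e+00 -1.71758725e-01] [-0.93313131  0.73404477  4.87129019] 0.5014297353985402
```

Emit:
jog_arm:
  increments:
    - [[-0.47,0.37,0.6,0,0,0,0],[-0.46,0.36,0.6,0,0,0,0],[0,0,0.6,0,0,0.1,0],[0,0,0.6,0,0,0,0],[0,0,0.6,0,0,0,0]]

```text
time: 5.15
tool_pos: [0.5021, -0.4325, 0.1675]
tcp_rot: [-2.743, -1.532, -0.0]
wrist_force: [0.4, 0.0, -1.0]
width: 0.502
grip_force: 0.0
```

Emit:
jog_arm:
  increments:
    - [[0,0,0.6,0,0,0,0],[0,0,0.5,0,0,0,0],[0,0,0.2,0,0,0,0],[0,0,0,0,0,0,0],[0,0,0,0,0,0,0]]

```text
time: 5.57
tool_pos: [0.5022, -0.4322, 0.1294]
tcp_rot: [-2.743, -1.531, 0.0]
wrist_force: [-0.1, -0.6, -0.0]
width: 0.498
grip_force: 0.0
```

Run:
```python
from h import *
s=read_state(); print(yaw(s),tool_delta([.5022,-.4317,.112],s),s['width'])
im,d,X=grab('wrist'); cv2.imwrite('pics/w2.png',im)
```

```text
-31.66449432309891 [ 0.01515808 -0.00979074  0.57939996] 0.4979523056022352
```

View pics/w2.png

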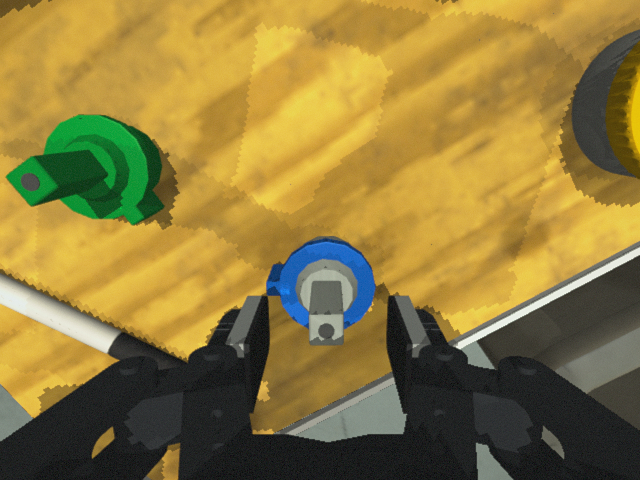

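The fingers straddle the spindle centrally (spindle at column 326, pads at 255 and 398), with the key at (273,280). I'll go down and close.

Emit:
jog_arm:
  increments:
    - [[0,0,0.3,0,0,0,0],[0,0,0.27,0,0,0,0],[0,0,0,0,0,0,-1],[0,0,0,0,0,0,-1],[0,0,0,0,0,0,-1]]
  force: 50

```text
time: 6.03
tool_pos: [0.5021, -0.4323, 0.1121]
tcp_rot: [-2.744, -1.53, 0.0]
wrist_force: [-0.0, -0.4, -0.7]
width: 0.126
grip_force: 49.1
```

Emit:
jog_arm:
  increments:
    - [[0,0,0,0,0,0,-1],[0,0,0,0,0,0,-1],[0,0,0,0,0,0,-1],[0,0,-0.3,0,0,0,-1],[0,0,-0.7,0,0,0,-1]]

```text
time: 6.45
tool_pos: [0.5003, -0.4307, 0.1393]
tcp_rot: [-2.738, -1.527, 0.003]
wrist_force: [-0.6, -0.8, -1.5]
width: 0.127
grip_force: 49.1
```

Emit:
jog_arm:
  increments:
    - [[0,0,-1,0,0,0,-1],[0,0,-1,0,0,0,-1],[0,0,-0.5,0,0,0,-1],[0,0,0,0,0,0,-1],[0,0,0,0,0,0,-1]]

```text
time: 6.87
tool_pos: [0.5027, -0.4328, 0.2191]
tcp_rot: [2.741, 1.528, 0.002]
wrist_force: [-0.4, 0.5, -1.9]
width: 0.126
grip_force: 49.1
```

Run:
```python
from h import *
s=read_state(); print(yaw(s),s['width'],s['wrist_force'],s['tool_pos'])
im,d,X=grab('wrist'); cv2.imwrite('pics/w3.png',im); np.save('w3.npy',X)
```

```text
-31.70995565149786 0.12646107672845264 [-0.35973157  0.47577515 -1.94912737] [ 0.50273573 -0.43284735  0.21907727]
```

View pics/w3.png

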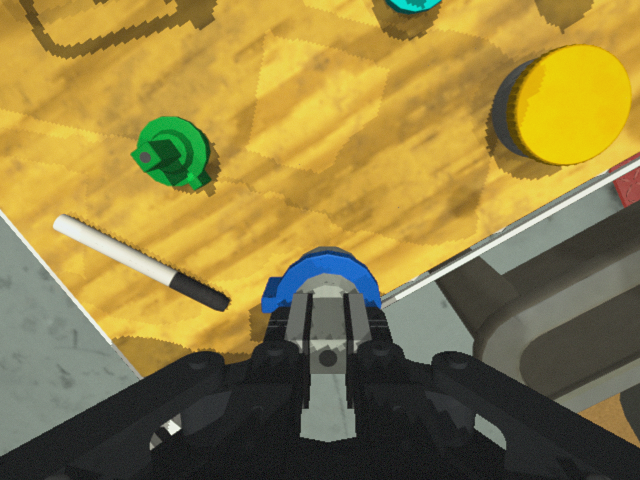

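The cartridge is held upright and square between the pads at (325,300), with its key at (270,295) towards tool -y. Next I'll go beside the empty socket and look closely.

Emit:
jog_arm:
  increments:
    - [[0.83,-0.21,0,0,0,0,-1],[0.83,-0.21,0,0,0,0,-1],[0.83,-0.21,0,0,0,0,-1],[0.83,-0.22,0,0,0,0,-1],[0.83,-0.22,0,0,0,0,-1]]

```text
time: 7.33
tool_pos: [0.5391, -0.3077, 0.2141]
tcp_rot: [-2.74, -1.527, 0.004]
wrist_force: [-0.4, -0.4, -0.7]
width: 0.128
grip_force: 49.1
```

Emit:
jog_arm:
  increments:
    - [[0.83,-0.22,0,0,0,0,-1],[0,0,0,0,0,-0.87,-1],[0,0,0,0,0,-0.87,-1],[0,0,0,0,0,-0.88,-1],[0,0,0,0,0,0,-1]]

```text
time: 7.75
tool_pos: [0.5465, -0.2838, 0.2144]
tcp_rot: [-2.503, -1.892, 0.003]
wrist_force: [-0.7, 0.3, -1.1]
width: 0.13
grip_force: 49.1
```

Emit:
jog_arm:
  increments:
    - [[0,0,0,0,0,0,-1],[0,0,0,0,0,0,-1],[0,0,0,0,0,0,-1],[0,0,0,0,0,0,-1],[0,0,0,0,0,0,-1]]

```text
time: 8.17
tool_pos: [0.5476, -0.285, 0.2171]
tcp_rot: [-2.51, -1.89, 0.0]
wrist_force: [-0.4, -0.5, -0.8]
width: 0.13
grip_force: 49.1
```

Run:
```python
from h import *
s=read_state(); print(yaw(s),s['width'],s['tool_pos'])
im,d,X=grab('wrist'); cv2.imwrite('pics/w4.png',im); np.save('w4.npy',X)
```

```text
-16.047768307593433 0.1304536708006456 [ 0.54764155 -0.28504416  0.21707587]
```

View pics/w4.png

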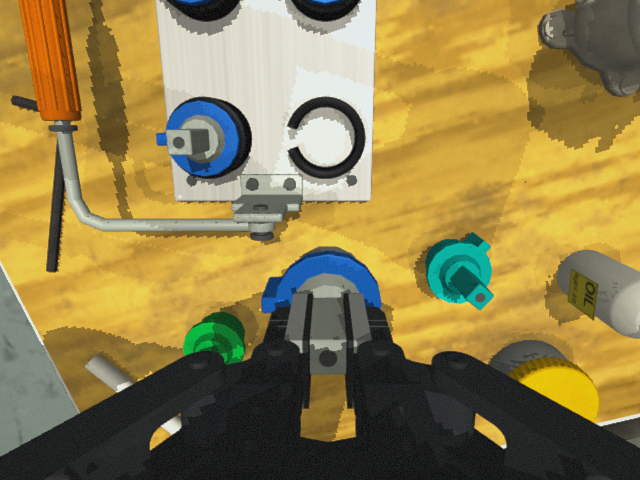

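The empty socket's rim is centred near (327,137) with its slot facing left. The held cartridge's flange is at (322,285) with the key at (270,295), also pointing left.

Run:
```python
from h import *
from scipy.optimize import least_squares
im=cv2.imread('pics/w4.png'); X=np.load('w4.npy'); h=cv2.cvtColor(im,cv2.COLOR_BGR2HSV)
x=X[90:185,280:372].reshape(-1,3); g=im[90:185,280:372].reshape(-1,3).max(1)
R=x[(x[:,2]>.0295)&(x[:,2]<.0345)&(g<80)]
def fit(P,a,b,c0):
    return least_squares(lambda p:(lambda r:np.maximum(r-b,0)+np.maximum(a-r,0)+.02*(r-(a+b)/2))(np.linalg.norm(P[:,:2]-p,axis=1)),c0,loss='soft_l1',f_scale=.0005).x
c=fit(R,.0183,.0235,[.564,-.228]); r=np.linalg.norm(R[:,:2]-c,axis=1); print('rim',len(R),R[:,2].mean(),c,np.percentile(r,[1,50,99]))
# held flange: rim top annulus z const, visible front
k=(cv2.inRange(h,(100,100,50),(130,255,255))>0); k[:240]=0; P=X[k]; print('held blue z',np.percentile(P[:,2],[5,50,95]))
zt=np.percentile(P[:,2],90); Q=P[P[:,2]>zt-.003]
s=read_state(); Rt=Ro.from_rotvec(s['tcp_rot']).as_matrix(); L=(P-s['tool_pos'])@Rt
print('tool z range',np.percentile(L[:,2],[2,50,98]))
T=L[np.abs(L[:,2]-np.percentile(L[:,2],10))<.003]; hull=cv2.convexHull(T[:,:2].astype(np.float32))[:,0]; hull=hull[(hull[:,0]>.008)&(abs(hull[:,1])<.0205)]
f=least_squares(lambda p:np.linalg.norm(hull-p,axis=1)-.021,[0,0],loss='soft_l1',f_scale=.0005).x; print('held axis in tool xy',f,len(hull))
kk=(cv2.inRange(h,(100,100,50),(130,255,255))>0); kk[:90]=0;kk[185:]=0; F=X[kk]; F=F[(F[:,2]>.037)&(F[:,2]<.043)]
c2=fit(F,.009,.021,[.497,-.209]); hu=cv2.convexHull(F[:,:2].astype(np.float32))[:,0]; c3=least_squares(lambda p:np.linalg.norm(hu-p,axis=1)-.021,c2,loss='soft_l1',f_scale=.0005).x; print('fr flange',c2,c3,'-> nest',c3+.07*np.array([.9613,-.2756]))
t=list(c)+[.1]; print('units to axis over nest',tool_delta(t,s))
```

```text
rim 1728 0.03147938978702479 [ 0.56325006 -0.22783255] [0.0182637  0.02075508 0.0231575 ]
held blue z [nan nan nan]
tool z range [nan nan nan]Traceback (most recent call last):
  File "<stdin>", line 14, in <module>
TypeError: 'NoneType' object is not subscriptable
```

Run:
```python
from h import *
from scipy.optimize import least_squares
im=cv2.imread('pics/w4.png'); X=np.load('w4.npy'); h=cv2.cvtColor(im,cv2.COLOR_BGR2HSV)
k=(cv2.inRange(h,(100,100,50),(130,255,255))>0); s=read_state(); Rt=Ro.from_rotvec(s['tcp_rot']).as_matrix()
def hullfit(F,c0,sel=None):
    hu=cv2.convexHull(F[:,:2].astype(np.float32))[:,0]
    if sel: hu=hu[sel(hu)]
    r=least_squares(lambda p:np.linalg.norm(hu-p,axis=1)-.021,c0,loss='soft_l1',f_scale=.0005); return r.x,len(hu),np.abs(r.fun).max()
a=k.copy(); a[:240]=0; P=X[a]; P=P[~np.isnan(P[:,2])]; L=(P-s['tool_pos'])@Rt; print(len(L),np.percentile(L[:,2],[2,25,50,75,98]) if len(L) else '')
if len(L): print('held',hullfit(L[L[:,2]<np.percentile(L[:,2],30)+.003],[0,0],lambda q:(q[:,0]>.005)&(q[:,1]>-.0195)))
b=k.copy(); b[:90]=0;b[185:]=0; F=X[b]; F=F[(F[:,2]>.037)&(F[:,2]<.043)]; c,n,e=hullfit(F,[.497,-.209]); print('fr',c,n,e,'nest',c+.07*np.array([.9613,-.2756]))
print(tool_delta([.5633,-.2278,.1],s))
```

```text
3265 [0.08112267 0.08199977 0.08248027 0.08302283 0.09694255]
held (array([0.00029229, 0.00042833]), 16, np.float64(0.0003267754614709635))
fr [ 0.49586051 -0.20845647] 38 0.004578432513001399 nest [ 0.56315151 -0.22774847]
[ 1.97709014 -0.0278981   3.90629712]
```

Emit:
jog_arm:
  increments:
    - [[0.66,-0.02,0,0,0,0,-1],[0.66,-0.02,0,0,0,0,-1],[0.65,0,0,0,0,0,-1],[0,0,0,0,0,0,-1],[0,0,0.5,0,0,0,-1]]

```text
time: 8.63
tool_pos: [0.5652, -0.2279, 0.2056]
tcp_rot: [2.503, 1.889, 0.005]
wrist_force: [1.3, -0.8, -0.5]
width: 0.126
grip_force: 49.1
```

Emit:
jog_arm:
  increments:
    - [[0,0,0.6,0,0,0,-1],[0,0,0.6,0,0,0,-1],[0,0,0.4,0,0,0,-1],[0,0,0,0,0,0,-1],[0,0,0,0,0,0,-1]]

```text
time: 9.05
tool_pos: [0.5623, -0.2279, 0.1534]
tcp_rot: [-2.508, -1.889, 0.002]
wrist_force: [0.3, 0.8, -0.6]
width: 0.13
grip_force: 49.1
```

Run:
```python
from h import *
s=read_state(); Rt=Ro.from_rotvec(s['tcp_rot']).as_matrix(); print(yaw(s),s['tool_pos'],tool_delta([.5633,-.2278,.1215],s)-np.array([.01,.014,0]),s['wrist_force'])
```

```text
-16.01175278862046 [ 0.56231051 -0.22785706  0.15344959] [7.67238257e-04 1.92055105e-02 1.06492671e+00] [ 0.2952978   0.77612551 -0.64681734]
```

Emit:
jog_arm:
  increments:
    - [[0,0.02,0.2,0,0,0,-1],[0,0,0.2,0,0,0,-1],[0,0,0.15,0,0,0,-1],[0,0,0.1,0,0,0,-1],[0,0,0,0,0,0,-1]]

```text
time: 9.47
tool_pos: [0.563, -0.2277, 0.1339]
tcp_rot: [-2.508, -1.89, 0.001]
wrist_force: [0.1, -0.2, -1.0]
width: 0.127
grip_force: 49.2
```

Run:
```python
from h import *
s=read_state(); print(yaw(s),s['tool_pos'],tool_delta([.5633,-.2278,.1215],s)-np.array([.01,.014,0]),s['wrist_force'],s['torque'])
```

```text
-15.989398181165715 [ 0.56302893 -0.22773925  0.13390769] [-0.00952294 -0.00426631  0.41357851] [ 0.10316023 -0.18279147 -1.03585841] [ 0.00458298  0.00031589 -0.02201805]
```

Bottom is below the "key off slot" height and there is no force, so the key is in the slot. I'll press it home.

Emit:
jog_arm:
  increments:
    - [[0,0,0.15,0,0,0,-1],[0,0,0.1,0,0,0,-1],[0,0,0.1,0,0,0,-1],[0,0,0.05,0,0,0,-1],[0,0,0,0,0,0,-1]]

```text
time: 9.88
tool_pos: [0.5632, -0.2278, 0.1221]
tcp_rot: [-2.508, -1.89, 0.001]
wrist_force: [-0.5, 0.4, -0.1]
width: 0.127
grip_force: 49.2
```

Emit:
jog_arm:
  increments:
    - [[0,0,0.03,0,0,0,-1],[0,0,0.03,0,0,0,-1],[0,0,0,0,0,0,-1],[0,0,0,0,0,0,-1],[0,0,0,0,0,0,-1]]

```text
time: 10.3
tool_pos: [0.5637, -0.228, 0.1219]
tcp_rot: [2.508, 1.891, 0.0]
wrist_force: [-2.7, 0.9, 5.2]
width: 0.131
grip_force: 49.8
```

Emit:
jog_arm:
  increments:
    - [[0,0,0.04,0,0,0,-1],[0,0,0,0,0,0,-1],[0,0,-0.1,0,0,0,-1],[0,0,0,0,0,0,-0.3],[0,0,0,0,0,0,-0.3]]

```text
time: 10.72
tool_pos: [0.5638, -0.2281, 0.1229]
tcp_rot: [2.508, 1.89, 0.001]
wrist_force: [-0.4, -0.6, 0.0]
width: 0.35
grip_force: 0.0
```

Emit:
jog_arm:
  increments:
    - [[0,0,-0.1,0,0,0,-0.3],[0,0,-0.6,0,0,0,-0.3],[0,0,-0.8,0,0,0,-0.3],[0,0,-0.9,0,0,0,-0.3],[0,0,-0.8,0,0,0,-0.3]]

```text
time: 11.13
tool_pos: [0.5634, -0.2279, 0.2195]
tcp_rot: [-2.508, -1.891, 0.0]
wrist_force: [0.1, -0.3, 0.8]
width: 0.348
grip_force: 0.0
```

Emit:
jog_arm:
  increments:
    - [[-0.9,-0.2,0,0,0,0,-0.3],[-0.9,-0.2,0,0,0,0,-0.3],[-0.2,-0.1,0,0,0,0,-0.3],[0,0,0,0,0,0,-0.3],[0,0,0,0,0,0,-0.3]]

```text
time: 11.55
tool_pos: [0.5322, -0.2813, 0.2182]
tcp_rot: [-2.509, -1.888, -0.0]
wrist_force: [-0.1, -0.0, -0.2]
width: 0.35
grip_force: 0.0
```

Run:
```python
from h import *
im,d,X=grab('wrist'); cv2.imwrite('pics/w5.png',im); np.save('w5.npy',X); s=read_state(); print(s['tool_pos'],yaw(s))
```

```text
[ 0.53248372 -0.28090881  0.21813625] -16.021659283406475
```

View pics/w5.png

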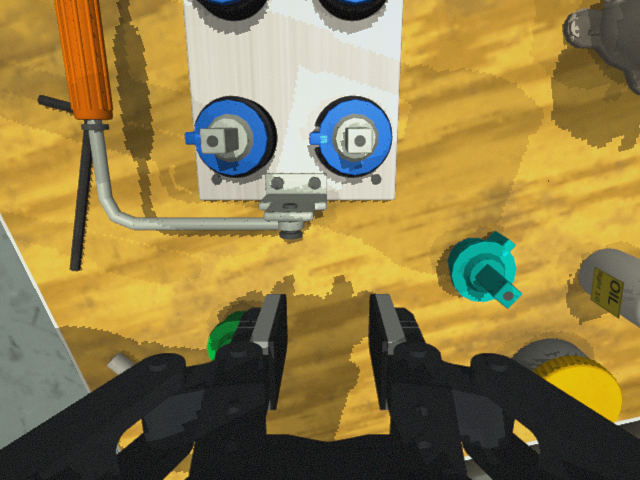

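The cartridge sits in its socket like its neighbour, flange at (355,137) and key at (318,138) in the slot. I'll check heights and locate the grip.

Run:
```python
from h import *
from scipy.optimize import least_squares
im=cv2.imread('pics/w5.png'); X=np.load('w5.npy'); h=cv2.cvtColor(im,cv2.COLOR_BGR2HSV)
k=(cv2.inRange(h,(100,100,50),(130,255,255))>0)
cs=[]
for a,b in((180,285),(300,400)):
    Z=X[85:185,a:b]; m=k[85:185,a:b]; F=Z[m]; F=F[(F[:,2]>.037)&(F[:,2]<.045)]
    hu=cv2.convexHull(F[:,:2].astype(np.float32))[:,0]; c=least_squares(lambda p:np.linalg.norm(hu-p,axis=1)-.021,F.mean(0)[:2],loss='soft_l1',f_scale=.0005).x; cs.append(c)
    T=Z.reshape(-1,3); T=T[(T[:,2]>.07)&(T[:,2]<.09)]; print(c,'flange z',np.median(F[:,2]),'spindle top',np.median(T[T[:,2]>T[:,2].max()-.003][:,2]))
d=cs[1]-cs[0]; print(np.linalg.norm(d),np.degrees(np.arctan2(d[1],d[0])))
e=np.array([np.cos(np.radians(-16)),np.sin(np.radians(-16))]); n=np.array([-e[1],e[0]])
o=(cs[0]+cs[1])/2+.045*n; print('carrier',o)
g=o-.1*e; o2=np.array([.5421,-.1749]); print('grip',g,o2-.1*e)
K=(cv2.inRange(h,(5,150,80),(18,255,255))>0); K[125:]=0;K[:,130:]=0; G=X[K]; G=G[(G[:,2]>.055)&(G[:,2]<.08)]; print('grip top z',G[:,2].max()); top=G[G[:,2]>G[:,2].max()-.002]; q=(top[:,:2]-g); print('perp',(q@e).mean(),'along',(q@n).min(),(q@n).max())
print(tool_delta([*g,.2]),)
```

```text
[ 0.49567458 -0.20853649] flange z 0.03971819501366888 spindle top 0.07783212232009656
[ 0.56383232 -0.22787095] flange z 0.039744616797881355 spindle top 0.07799714581836464
0.07084701255505568 -15.837163593945764
carrier [ 0.54215713 -0.17494694]
grip [ 0.44603096 -0.14738321] [ 0.44597383 -0.14733626]
grip top z 0.07175181988694579
perp 0.0008211888308045877 along -0.03196083470289213 0.017795188286591986
[ 3.4820842  -3.99783082  0.61035852]
```

Emit:
jog_arm:
  increments:
    - [[0.7,-0.8,0,0,0,0,-0.3],[0.7,-0.8,0,0,0,0,-0.3],[0.7,-0.8,0,0,0,0,-0.3],[0.7,-0.8,0,0,0,0,-0.3],[0.68,-0.8,0,0,0,0,-0.3]]

```text
time: 12.02
tool_pos: [0.4452, -0.1459, 0.2181]
tcp_rot: [-2.507, -1.891, -0.0]
wrist_force: [0.4, 1.0, -0.2]
width: 0.349
grip_force: 0.0
```

Emit:
jog_arm:
  increments:
    - [[0,0,0,0,0,0,-0.3],[0,0,0.4,0,0,0,-0.3],[0,0,0.6,0,0,0,-0.3],[0,0,0.4,0,0,0,-0.3],[0,0,0,0,0,0,-0.3]]

```text
time: 12.43
tool_pos: [0.4449, -0.1475, 0.1734]
tcp_rot: [-2.505, -1.889, 0.004]
wrist_force: [-0.3, 0.1, 0.1]
width: 0.351
grip_force: 0.0
```

Run:
```python
from h import *
s=read_state();print(s['tool_pos'],yaw(s),tool_delta([.4462,-.1474,.114],s))
im,d,X=grab('wrist'); cv2.imwrite('pics/w6.png',im); np.save('w6.npy',X)
```

```text
[ 0.44487367 -0.14752801  0.17337231] -15.967534021896036 [0.01545097 0.05111374 1.97885515]
```

View pics/w6.png

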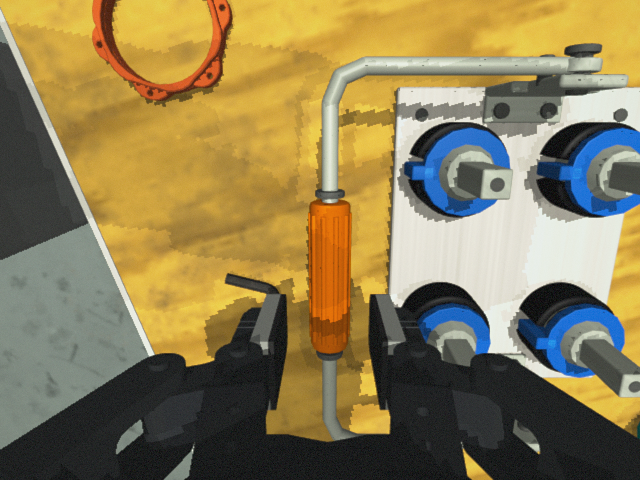

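The orange grip (column 330) lies midway between the pads (286 and 370). I'll descend and close.

Emit:
jog_arm:
  increments:
    - [[0,0.04,0.6,0,0,0,-0.3],[0,0,0.6,0,0,0,-0.3],[0,0,0.5,0,0,0,-0.3],[0,0,0.28,0,0,0,-0.3],[0,0,0,0,0,0,-0.3]]

```text
time: 12.9
tool_pos: [0.4465, -0.1483, 0.1157]
tcp_rot: [-2.507, -1.889, 0.003]
wrist_force: [0.5, -0.2, -0.8]
width: 0.348
grip_force: 0.0
```

Emit:
jog_arm:
  increments:
    - [[0,0,0,0,0,0,-0.3],[0,0,0,0,0,0,-1],[0,0,0,0,0,0,-1],[0,0,0,0,0,0,-1],[0,0,0,0,0,0,-1]]
  force: 80

```text
time: 13.32
tool_pos: [0.4473, -0.1485, 0.1182]
tcp_rot: [2.508, 1.89, 0.001]
wrist_force: [-4.7, 0.3, 5.0]
width: 0.182
grip_force: 78.2
```

Run:
```python
from h import *
s=read_state();print(s['tool_pos'],yaw(s),s['width'],s['grip_force'],s['wrist_force'])
e=np.array([np.cos(np.radians(-16)),np.sin(np.radians(-16)),0]); g=s['tool_pos']-np.array([0,0,.054]); print('in carrier', (g[:2]-[.54216,-.17495])@e[:2])
print(0, np.round([[.1*(np.cos(np.pi/40*i)-np.cos(np.pi/40*(i+1)))/.03,-.1*(np.sin(np.pi/40*(i+1))-np.sin(np.pi/40*i))/.03] for i in range(20)],3).tolist())
```

```text
[ 0.44733983 -0.1485427   0.11824952] -15.98736658296762 0.18226387958381465 78.23698282241821 [-4.68711442  0.34303511  5.02350688]
in carrier -0.09842583444805468
0 [[0.01, -0.262], [0.031, -0.26], [0.051, -0.257], [0.071, -0.252], [0.091, -0.246], [0.11, -0.238], [0.128, -0.228], [0.145, -0.218], [0.162, -0.206], [0.178, -0.192], [0.192, -0.178], [0.206, -0.162], [0.218, -0.145], [0.228, -0.128], [0.238, -0.11], [0.246, -0.091], [0.252, -0.071], [0.257, -0.051], [0.26, -0.031], [0.262, -0.01]]
```

Emit:
jog_arm:
  increments:
    - [[0,0.01,-0.26,0,0,0,-1],[0,0.03,-0.26,0,0,0,-1],[0,0.05,-0.26,0,0,0,-1],[0,0.07,-0.25,0,0,0,-1],[0,0.09,-0.25,0,0,0,-1]]

```text
time: 13.73
tool_pos: [0.4544, -0.1506, 0.1567]
tcp_rot: [2.509, 1.891, 0.0]
wrist_force: [-0.1, -1.6, -0.4]
width: 0.182
grip_force: 78.4
```

```bash
cat > c.py <<'E'
from h import *
s=read_state(); a=np.radians(-16); e=np.array([np.cos(a),np.sin(a)]); n=np.array([-e[1],e[0]])
q=s['tool_pos'][:2]-[.54216,-.17495]; x=q@e*1000; z=s['tool_pos'][2]*1000-54
print('carrier x,y,z',x,q@n*1000,z,'r',np.hypot(x,z-60),'ang',np.degrees(np.arctan2(z-60,-x)),yaw(s),s['wrist_force'].round(1),s['torque'].round(2),s['width'])
E
python3 c.py
```

```text
carrier x,y,z -91.05201254112482 -0.7295840027264406 102.6941180075523 r 100.56468913208032 ang 25.12179258111923 -15.99295362346425 [-0.1 -1.6 -0.4] [-0.12  0.14 -0.01] 0.18224393763390973
```

Emit:
jog_arm:
  increments:
    - [[0,0.11,-0.24,0,0,0,-1],[0,0.13,-0.23,0,0,0,-1],[0,0.145,-0.22,0,0,0,-1],[0,0.16,-0.21,0,0,0,-1],[0,0.18,-0.19,0,0,0,-1]]

```text
time: 14.15
tool_pos: [0.4755, -0.1566, 0.1892]
tcp_rot: [-2.509, -1.891, 0.001]
wrist_force: [-3.9, 0.0, 1.6]
width: 0.18
grip_force: 78.6
```

Emit:
jog_arm:
  increments:
    - [[0,0.19,-0.18,0,0,0,-1],[0,0.205,-0.16,0,0,0,-1],[0,0.22,-0.145,0,0,0,-1],[0,0.23,-0.13,0,0,0,-1],[0,0.24,-0.11,0,0,0,-1]]

```text
time: 14.57
tool_pos: [0.5079, -0.1659, 0.2114]
tcp_rot: [2.507, 1.89, 0.002]
wrist_force: [-1.9, -0.3, 2.9]
width: 0.182
grip_force: 78.7
```

```bash
python3 c.py
```

```text
carrier x,y,z -35.42814235370074 -0.7453724835839773 157.37719514682973 r 103.62177090408099 ang 70.00740834866167 -15.991011665411657 [-1.9 -0.3  2.9] [-0.17  0.36  0.  ] 0.18209381401998848
```

Emit:
jog_arm:
  increments:
    - [[0,0.23,-0.08,0,0,0,-1],[0,0.23,-0.06,0,0,0,-1],[0,0.24,-0.04,0,0,0,-1],[0,0.24,-0.02,0,0,0,-1],[0,0.24,0,0,0,0,-1]]

```text
time: 14.98
tool_pos: [0.5433, -0.1761, 0.2183]
tcp_rot: [2.505, 1.888, 0.005]
wrist_force: [-1.1, -1.4, 7.3]
width: 0.178
grip_force: 79.0
```

Emit:
jog_arm:
  increments:
    - [[0,0,0,0,0,0,-1],[0,0,0,0,0,0,-1],[0,0,0,0,0,0,-1],[0,0,0,0,0,0,-1],[0,0,0,0,0,0,-1]]

```text
time: 15.4
tool_pos: [0.5431, -0.176, 0.2183]
tcp_rot: [2.505, 1.888, 0.005]
wrist_force: [-0.1, -1.1, 6.3]
width: 0.179
grip_force: 79.0
```

```bash
python3 c.py
```

```text
carrier x,y,z 1.1634682318155665 -0.7688805249321075 164.28553763647096 r 104.29202758818262 ang 90.63919748819627 -15.993610034957152 [-0.1 -1.1  6.3] [-0.17  0.07 -0.07] 0.1787995507202705
```

Upright. Lifting slowly.

Emit:
jog_arm:
  increments:
    - [[0,0,-0.03,0,0,0,-1],[0,0,-0.05,0,0,0,-1],[0,0,-0.08,0,0,0,-1],[0,0,-0.1,0,0,0,-1],[0,0,-0.12,0,0,0,-1]]
  force: 100

```text
time: 15.82
tool_pos: [0.5391, -0.1743, 0.2252]
tcp_rot: [-2.505, -1.888, 0.003]
wrist_force: [-0.5, -0.4, -7.5]
width: 0.176
grip_force: 97.7
```

Emit:
jog_arm:
  increments:
    - [[0,0,-0.15,0,0,0,-1],[0,0,-0.18,0,0,0,-1],[0,0,-0.2,0,0,0,-1],[0,0,-0.2,0,0,0,-1],[0,0,-0.2,0,0,0,-1]]

```text
time: 16.23
tool_pos: [0.5406, -0.1752, 0.2563]
tcp_rot: [2.509, 1.891, 0.001]
wrist_force: [-0.5, -0.2, -8.0]
width: 0.172
grip_force: 97.7
```

Run:
```python
from h import *
exec(open('c.py').read())
im,d,X=grab('side'); cv2.imwrite('pics/s2.png',im)
```

```text
carrier x,y,z -1.397638929235631 -0.6283994837477446 202.2768614739806 r 142.28372607386547 ang 89.43718018928445 -15.993026800082433 [-0.5 -0.2 -8. ] [-0.05  0.04  0.  ] 0.17241883763740967
```

View pics/s2.png

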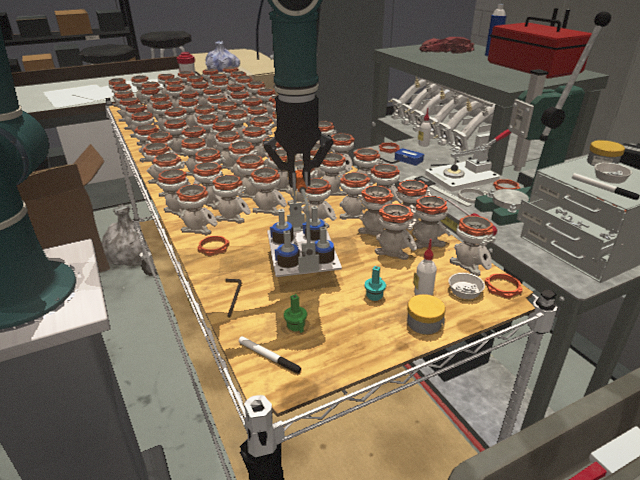

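The side view shows the carrier airborne and level near (303,262) with four blue cartridges in it and the other items unmoved. Lifting the rest.

Emit:
jog_arm:
  increments:
    - [[0,0,-0.2,0,0,0,-1],[0,0,-0.25,0,0,0,-1],[0,0,-0.25,0,0,0,-1],[0,0,-0.25,0,0,0,-1],[0,0,-0.25,0,0,0,-1]]

```text
time: 16.7
tool_pos: [0.5405, -0.1752, 0.2924]
tcp_rot: [2.509, 1.891, 0.0]
wrist_force: [-0.5, 0.7, -7.4]
width: 0.173
grip_force: 97.9
```

Emit:
jog_arm:
  increments:
    - [[0,0,-0.25,0,0,0,-1],[0,0,-0.2,0,0,0,-1],[0,0,-0.15,0,0,0,-1],[0,0,-0.12,0,0,0,-1],[0,0,-0.08,0,0,0,-1]]

```text
time: 17.12
tool_pos: [0.5406, -0.1752, 0.316]
tcp_rot: [2.509, 1.891, 0.0]
wrist_force: [-0.2, -0.3, -7.9]
width: 0.173
grip_force: 97.9
```

Emit:
jog_arm:
  increments:
    - [[0,0,-0.03,0,0,0,-1],[0,0,0,0,0,0,-1],[0,0,0,0,0,0,-1],[0,0,0,0,0,0,-1],[0,0,0,0,0,0,-1]]

```text
time: 17.53
tool_pos: [0.5403, -0.1751, 0.3158]
tcp_rot: [-2.508, -1.89, 0.001]
wrist_force: [0.4, -0.4, -7.9]
width: 0.172
grip_force: 97.9
```

Emit:
jog_arm:
  increments:
    - [[0,0,0,0,0,0,-1],[0,0,0,0,0,0,-1],[0,0,0,0,0,0,-1],[0,0,0,0,0,0,-1],[0,0,0,0,0,0,-1]]

```text
time: 17.95
tool_pos: [0.5405, -0.1752, 0.3163]
tcp_rot: [2.509, 1.891, 0.0]
wrist_force: [0.3, 0.7, -8.2]
width: 0.175
grip_force: 97.9
```

Run:
```python
from h import *
exec(open('c.py').read())
for i in range(2):
  for c in('side','top'):
    im,d,X=grab(c); hs=cv2.cvtColor(im,cv2.COLOR_BGR2HSV); P=X.reshape(-1,3); H=hs.reshape(-1,3)
    q=P[:,:2]-[.541,-.175]; u,v=q@e,q@n; box=(abs(u)<.072)&(abs(v)<.095)
    D=P[box&(H[:,1]<60)&(P[:,2]>.097)&(P[:,2]<.125)]
    if len(D)>50:
        A=np.c_[(D[:,:2]-[.541,-.175])@e,(D[:,:2]-[.541,-.175])@n,np.ones(len(D))]
        w=np.ones(len(D),bool)
        for _ in range(4): f=np.linalg.lstsq(A[w],D[w,2],rcond=None)[0]; w=abs(D[:,2]-A@f)<.002
        print(c,'deck tilt deg x,y',np.degrees(f[:2]).round(2),'z',f[2].round(4),w.sum())
    B=box&(H[:,0]>100)&(H[:,0]<130)&(H[:,1]>100)&(P[:,2]>.12)
    for sx in(-1,1):
        for sy in(-1,1):
            m=B&(np.hypot(u-.035*sx,v-.045*sy)<.026)
            if m.sum()>15: print('  ',sx,sy,m.sum(),'flange z',np.percentile(P[m,2],90).round(4))
  if i==0: cv2.imwrite('pics/s3.png',cv2.resize(grab('side')[0][120:320,200:420],None,fx=2.7,fy=2.7))
```

```text
carrier x,y,z -1.4963844559147206 -0.6491423644719992 262.3405705118833 r 202.346103598548 ang 89.57628393225536 -15.991101319674227 [ 0.3  0.7 -8.2] [-0.03 -0.04 -0.01] 0.17484351118389588
side deck tilt deg x,y [1.08 0.49] z 0.1077 678
   -1 -1 116 flange z 0.1373
   -1 1 81 flange z 0.1375
   1 -1 98 flange z 0.138
   1 1 70 flange z 0.1378
top deck tilt deg x,y [ 0.32 -0.2 ] z 0.1082 883
   -1 -1 308 flange z 0.14
   -1 1 85 flange z 0.1397
   1 -1 132 flange z 0.1408
side deck tilt deg x,y [0.97 0.49] z 0.108 659
   -1 -1 119 flange z 0.1375
   -1 1 82 flange z 0.1373
   1 -1 92 flange z 0.1376
   1 1 64 flange z 0.1379
top deck tilt deg x,y [0.17 0.05] z 0.1084 857
   -1 -1 302 flange z 0.1402
   -1 1 85 flange z 0.1394
   1 -1 132 flange z 0.1403
```

View pics/s3.png

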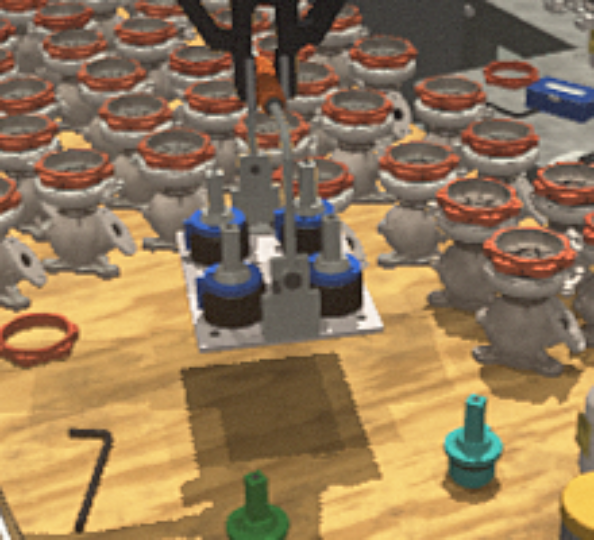

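The carrier hangs level about 98 mm clear of the worktop. All four flanges are at equal height, and the fingers still hold the orange grip at (268,80). Handing in.

```bash
python3 -c "
from h import *
print(bot.finish_job())"
```

```text
the job is handed in; nothing more can be done
None
```

I pressed the blue-flange cartridge home with its key in the slot, swung the bail upright, and handed the job in with the loaded carrier held level by its orange grip about 98 mm above the worktop; no verdict was returned.

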